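# Make up two jeweller's job kits

## Task

Make up two job kits from the stock on the jeweller's bench. On the three-place board, lay the bottom wax bar drawn from the magazine's outlet in the long recess, and stand the low tin and the bur block in the two square recesses, one in each, whichever way round; on the two-place board, lay the ring clamp in the long recess and stand the tall tin in the square one. Everything sits fully down in its recess, the tins are never tipped over, and the glass jar stays where it is.

Things in the scene. Friction and masses are not known exactly. Their poses are not given: they have to be found in the camera images.
- board_three: THREE-PLACE BOARD. Hardwood board fixed to the bench, 132 (its x) x 124 (its y) x 12 mm high, with shallow recesses 4 mm deep: recess floors lie 8 mm and rims 12 mm above the origin, which is the centre of its underside. One long recess, 120 (along x) x 48 mm, centred at x 0, y +31 mm; and two square recesses, each 54 x 54 mm, centred at x -32, y -28 mm and x +32, y -28 mm.
- board_two: TWO-PLACE BOARD. Hardwood board fixed to the bench, 132 (its x) x 124 (its y) x 12 mm high, with shallow recesses 4 mm deep: recess floors lie 8 mm and rims 12 mm above the origin, which is the centre of its underside. One long recess, 120 (along x) x 48 mm, centred at x 0, y +31 mm; and one square recess, 54 x 54 mm, centred at x 0, y -28 mm.
- magazine: Fixed aluminium open-topped chute, 108 (x) x 41 (y) x 50 mm high, holding a stack of three equal wax bars; origin at the centre of its underside, floor at 6 mm. Outlet in its -x face (54 mm from the origin), 15 mm high; a 4 mm high foot, 90 mm wide, at the +x end only. The bottom bar sticks out 32 mm: pull it straight along -x by over 70 mm before lifting; the others drop down.
- wax_bar: The bottom bar of carving wax in the magazine, dull dark green, 96 (its x) x 28 (its y) x 12 mm high, about 35 g; origin at the centre of its underside, x along its length. At the start its -x end sticks out of the magazine's outlet and its underside is 6 mm above the bench.
- ring_clamp: Dark wooden ring clamp with a brass band round its middle, lying flat: 104 (its x) x 25 (its y) x 20 mm high, the band 14 mm long (x), 26 mm wide, 21.5 mm high; about 50 g; origin at the centre of its underside.
- low_tin: Low round aluminium tin, 34 mm across, 18 mm high, about 30 g, standing; origin at the centre of its underside.
- tall_tin: Tall narrow round aluminium tin with a dark line round it, 28 mm across, 46 mm high, about 40 g, standing; origin at the centre of its underside.
- bur_block: Hexagonal wooden block, 32 mm across flats (37 mm across corners), 24 mm high, with six thin steel burs standing in its top to 38 mm; about 35 g; origin at the centre of its underside; one pair of flats faces its +x and -x, the others at 60 degree steps.
- glass_jar: Glass jar with a black lid, 44 mm across, 39 mm high; not part of either kit, to be left where it stands among the stock. Origin at the centre of its underside.
Things that resemble listed ones, but are neither listed nor needed, are in the scene too. Of the things like the ring_clamp, leave any that is blue or red; of the rest the larger one is meant.

How it is judged:
At the end, for the whole second after the job is handed in: Both kits complete: each thing in its recess as asked, its centre within 15 mm of the recess centre along the board's x and y, seated within 1.7 mm of the recess floor, level within 0.06 rad, bar and clamp within 0.3 rad of lengthwise, all at rest; glass jar within 30 mm of its start (x of wax_bar in the frame of board_three between -0.015 and 0.015 m and y of wax_bar in the frame of board_three between 0.016 and 0.046 m and z of wax_bar in the frame of board_three between 0.005 and 0.0097 m and angle between each of wax_bar, ring_clamp, tall_tin's own z axis and vertical below 0.06 rad and x of ring_clamp in the frame of board_two between -0.015 and 0.015 m and y of ring_clamp in the frame of board_two between 0.016 and 0.046 m and z of ring_clamp in the frame of board_two between 0.005 and 0.0097 m and x of tall_tin in the frame of board_two between -0.015 and 0.015 m and y of tall_tin in the frame of board_two between -0.043 and -0.013 m and z of tall_tin in the frame of board_two between 0.005 and 0.0097 m and angle between the x axis of wax_bar and the x axis of board_three, either way round below 0.3 rad and angle between the x axis of ring_clamp and the x axis of board_two, either way round below 0.3 rad and (((x of low_tin in the frame of board_three between -0.047 and -0.017 m and y of low_tin in the frame of board_three between -0.043 and -0.013 m and z of low_tin in the frame of board_three between 0.005 and 0.0097 m and angle between low_tin's own z axis and vertical below 0.06 rad) and (x of bur_block in the frame of board_three between 0.017 and 0.047 m and y of bur_block in the frame of board_three between -0.043 and -0.013 m and z of bur_block in the frame of board_three between 0.005 and 0.0097 m and angle between bur_block's own z axis and vertical below 0.06 rad)) or ((x of low_tin in the frame of board_three between 0.017 and 0.047 m and y of low_tin in the frame of board_three between -0.043 and -0.013 m and z of low_tin in the frame of board_three between 0.005 and 0.0097 m and angle between low_tin's own z axis and vertical below 0.06 rad) and (x of bur_block in the frame of board_three between -0.047 and -0.017 m and y of bur_block in the frame of board_three between -0.043 and -0.013 m and z of bur_block in the frame of board_three between 0.005 and 0.0097 m and angle between bur_block's own z axis and vertical below 0.06 rad))) and linear speed of each of wax_bar, ring_clamp, low_tin, tall_tin, bur_block below 0.02 m/s and distance of glass_jar from where it was at the start of the episode below 0.03 m); the robot touches nothing.
It fails at once if a tin is tipped over (more than 0.8 rad) (angle between any of low_tin, tall_tin's own z axis and vertical above 0.8 rad).
It fails at once if the glass jar is displaced by more than 30 mm (distance of glass_jar from where it was at the start of the episode above 0.03 m).
It also fails if it takes over 128 s, if anything falls off the work surface, if the arm or the gripper's body presses on something with over 40 N, if the wrist force passes 120 N, or if a joint passes its speed limit or range.

## Robot

A 6-joint arm with a two-finger parallel gripper is mounted at the origin on the work surface. World frame = base frame: x ahead of the robot, y to its left, z up, the work surface at z = 0. Lengths are in m, angles in rad, forces in N, time in s.
With the tool pointing down it reaches from about 0.3 to 0.75 m from the base axis. Payload 8.5 kg.
Tool frame: the origin (TCP) lies at the very end of the fingers, on their centre line; the grasp point (between the pads) lies behind it (r.grip_depth is the z of the grasp point in the tool frame, in m); z points along the fingers, y is the line along which they close (so a half turn about z gives the same grasp; the last joint's range is limited). The gripper opens to 85 mm and grips with 20 to 120 N. Pads are 22 mm wide; open, the fingers measure 114 mm over their backs; the gripper's body (76 mm by 85 mm) begins 54 mm behind the grasp point. The pads swing forward as they close: fully open they stand 13 mm farther back than shut.
Start: joints at [1.128, 0.381, 1.297, -0, 1.464, -0.215], TCP at [0.124, 0.536, 0.231] pointing down, gripper open.
Joint ranges: [-3.11, 3.11], [-0.89, 2.33], [0.22, 2.48], [-1.42, 4.56], [0.17, 2.85], [-2.88, 2.88]. Speed limits (rad/s): [2.39, 2.39, 3.14, 3.14, 3.14, 3.14].

## Interface

Orientations are given as a unit quaternion [x, y, z, w].
In Python, from cell import telemetry, cams, r gives the robot as it stands. The module is installed in compiled form; this text tells all that it offers.
- The arm moves only by the tool play_rows, never from a script. Its argument "motion" is a list of rows, each an object with "linear": the shift along the tool's x, y, z in fractions of the full range, 1 being 80 cm, a list of three; "delta_rot": the turn, a rotation vector about the tool's x, y, z in a scale on which 1.0 is 4 rad, a list of three; "jaw": the finger opening in cm, from 0 to 8.54. A call has 1 to 12 rows; each row is the pose to reach, as a shift and turn from the pose commanded when the call began, along the tool's axes at that moment; what a row does not reach only later rows make up. A row lasts 1/10 s, in which the tool goes at most 50 mm and 8.59 degrees, less where a joint would pass 70% of its speed; a pose out of reach is approached as far as the arm can. A call with a gripper value outside its range is refused whole. The fingers move at their own pace and stop on an object; the grip force is fixed at half the most. Time passes only in rows, so rows that repeat a pose let the fingers close. It gives the time, the measured TCP pose, the force, the opening and the grip force at its end, in the units of the state.
- telemetry.get_obs(): the state, without advancing time (a new reading comes with each control period).
- cams.grab_frame(name): name is "scene" or "top" or "wrist"; returns a dict with "pixels" (480x640x3 uint8, red, green, blue), "intrinsics" (3x3 intrinsics, pixels), "k1" (the pictures are not rectified: a ray, as slopes to the right and down, at radius r is drawn at 1 + k1 r^2 times it, then the intrinsics apply), "pose" (4x4, takes a point from camera to world coordinates). Camera axes: x right, y down, z forward; pixel columns grow to the right and rows downward; lengths in m; the calibration is good to about 2 mm. A picture is of the moment at which its call begins. There is no depth.
- r.close_job(): hands the job in; it is judged then, once.
The state is a dict: "clock": time; "joint_pos": joint angles; "qd": joint speeds; "effort": joint torques, N m; "eef_pos": TCP position; "ee_rot": TCP orientation; "contact_force": force on the tool from outside, world axes, zero at the start; "moment": the same for the moment, N m; "finger_gap": opening from 0.0 (shut) to 1.0 (fully open); "grip_force": force on a finger pad.
Only numpy, scipy, OpenCV 4.12 (cv2) and the standard library are available. Lean on these libraries where they do the work, as an engineer would, in place of code of your own. Each camera call takes 0.05 s, during which the arm holds its last target. There are 200 camera calls.

## Working session

There is one attempt and no reset: what is moved stays moved. The work goes in short steps, Python scripts to look and compute and a tool call to move; the robot and the scene stay as the last step left them, time stands still between calls to the robot, and variables do not carry over. Pictures are saved under pics/ and viewed, at most 14 in all, crops included, and the job is handed in when it is done.

Besides the shell and the picture viewer there is one more tool, called by a JSON object that holds its "op" and its "data". play_rows: Moves the arm, as the interface text tells. Its arguments: {"type":"object","properties":{"motion":{"type":"array"}},"required":["motion"]}

```bash
ls; mkdir -p pics; python3 - <<'E'
from cell import telemetry, cams, r
import cv2, numpy as np
o=telemetry.get_obs(); print(o, r.grip_depth)
for n in ["scene","top"]:
    f=cams.grab_frame(n); cv2.imwrite(f"pics/{n}0.png",f["pixels"][:,:,::-1]); print(n,f["intrinsics"],f["k1"],f["pose"])
E
```

```text
pics
{'clock': 0.0, 'joint_pos': array([ 1.12772887e+00,  3.81181925e-01,  1.29829476e+00,  1.75929558e-05,
        1.46360112e+00, -2.15295805e-01]), 'qd': array([-0.00038578, -0.00040941,  0.00064577,  0.00017853,  0.00048628,
        0.00075168]), 'effort': array([-1.43381490e-03, -4.48443675e+01, -2.31275654e+01, -2.97898596e-04,
        4.83272903e-03,  2.91996366e-05]), 'eef_pos': array([0.12405463, 0.53551132, 0.23070787]), 'ee_rot': array([ 1.13640714e-01,  9.93521634e-01, -6.99877881e-04, -2.48327289e-04]), 'contact_force': array([0.78513018, 0.86793633, 0.37605441]), 'moment': array([-0.03008425, -0.03157472,  0.03316584]), 'grip_force': 0.0, 'finger_gap': 0.9978546604174554} -0.0187
scene [[541.72080725   0.         321.06801633]
 [  0.         541.72080725 242.30049429]
 [  0.           0.           1.        ]] -0.05485985752061122 [[-3.54605898e-01  5.27079760e-01 -7.72296306e-01  1.48485769e+00]
 [ 9.35015547e-01  1.99220524e-01 -2.93354922e-01  2.96881418e-01]
 [-7.64166973e-04 -8.26134438e-01 -5.63472543e-01  7.44478348e-01]
 [ 0.00000000e+00  0.00000000e+00  0.00000000e+00  1.00000000e+00]]
top [[543.41782268   0.         322.06547725]
 [  0.         543.41782268 236.29564336]
 [  0.           0.           1.        ]] 0.03368689700453056 [[ 2.75579981e-02 -9.71897882e-01  2.33784224e-01  2.68946446e-01]
 [-9.99620070e-01 -2.66717733e-02  6.95208596e-03 -6.60610336e-02]
 [-5.21277797e-04 -2.33886988e-01 -9.72263650e-01  1.20773344e+00]
 [ 0.00000000e+00  0.00000000e+00  0.00000000e+00  1.00000000e+00]]
```

View pics/top0.png

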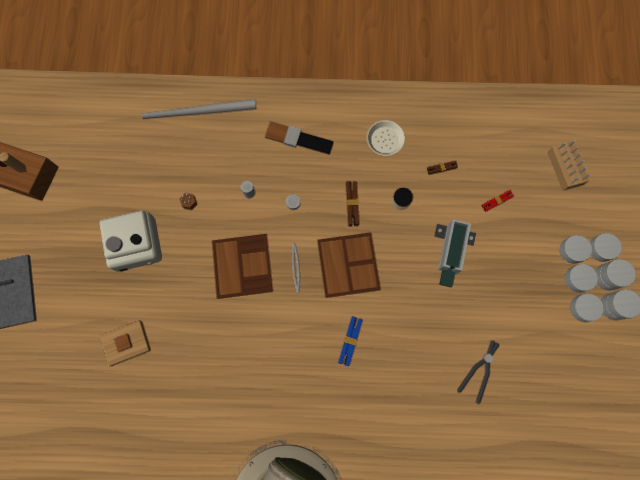

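View pics/scene0.png

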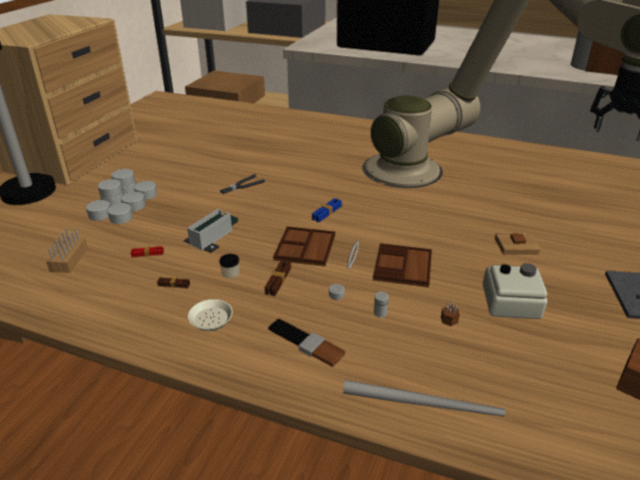

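```bash
cat > h.py <<'E'
from cell import telemetry, cams, r
import cv2, numpy as np
def D(f): return np.array([f["k1"],0,0,0,0])
def ray(f,uv,z):
    p=np.float64(uv).reshape(-1,1,2)
    # forward model: xd = x(1+k1 r^2)
    n=cv2.undistortPoints(p,f["intrinsics"],D(f)).reshape(-1,2)
    d=np.c_[n,np.ones(len(n))]@f["pose"][:3,:3].T; o=f["pose"][:3,3]
    s=(z-o[2])/d[:,2]; return (o+s[:,None]*d)
def proj(f,P):
    T=np.linalg.inv(f["pose"]); return cv2.projectPoints(np.float64(P).reshape(-1,1,3),cv2.Rodrigues(T[:3,:3])[0],T[:3,3],f["intrinsics"],D(f))[0].reshape(-1,2)
E
python3 - <<'E'
from h import *
t=cams.grab_frame("top")["pixels"][:,:,::-1]
cv2.imwrite("pics/c1.png",cv2.resize(t[170:310,170:390],None,fx=3.6,fy=3.6,interpolation=cv2.INTER_CUBIC))
cv2.imwrite("pics/c2.png",cv2.resize(t[150:300,380:530],None,fx=4,fy=4,interpolation=cv2.INTER_CUBIC))
E
```

```text
(no output)
```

View pics/c1.png

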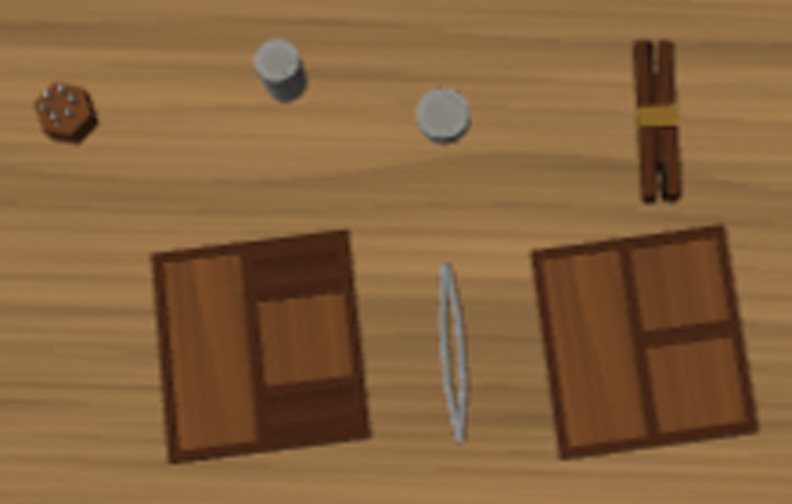

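View pics/c2.png

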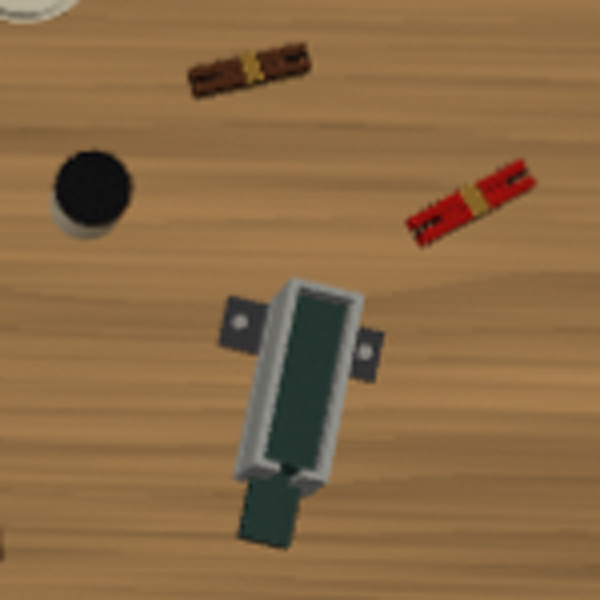

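```bash
python3 - <<'E'
from h import *
np.set_printoptions(precision=4,suppress=True)
f=cams.grab_frame("top")
def m(p,s,o): return (np.array(p,float)+.5)/s-.5+np.array(o)
a=lambda p,z: ray(f,m(p,3.6,(170,170)),z)[:,:2]
b=lambda p,z: ray(f,m(p,4,(380,150)),z)[:,:2]
for n,c in (("two",[(152,254),(348,231),(370,436),(170,462)]),("three",[(532,251),(722,227),(757,431),(562,458)])):
    P=a(c,.012); x=(P[0]-P[3]+P[1]-P[2]); print(n,P.mean(0),np.degrees(np.arctan2(x[1],x[0])),np.linalg.norm(P-np.roll(P,1,0),axis=1))
P=a([(634,42),(674,40),(681,200),(642,203)],.02);x=(P[0]-P[3]+P[1]-P[2]);print("clamp",P.mean(0),np.degrees(np.arctan2(x[1],x[0])),np.linalg.norm(x)/2)
print("low",a([(442,113)],.018),"tall",a([(277,62)],.046),"hex",a([(35,105),(55,83),(87,88),(95,115),(64,105)],.024))
P=b([(295,278),(363,296),(325,494),(236,477)],.05);x=(P[0]-P[3]+P[1]-P[2]);print("mag",P.mean(0),np.degrees(np.arctan2(x[1],x[0])),np.linalg.norm(x)/2)
print("barend",b([(238,538),(290,548)],.018),b([(238,538),(290,548)],.018).mean(0))
print("jar",b([(93,189)],.039))
E
```

```text
two [0.485  0.1196] 9.006314017873517 [0.1316 0.1233 0.1306 0.1228]
three [ 0.494  -0.1179] 9.789830625023775 [0.1314 0.1206 0.1304 0.1209]
clamp [ 0.6343 -0.1244] 3.4100093356275707 0.10616538947404908
low [[0.6361 0.0125]] tall [[0.6578 0.1149]] hex [[0.6323 0.269 ]
 [0.6472 0.2577]
 [0.6445 0.2373]
 [0.6268 0.2308]
 [0.6328 0.2508]]
mag [ 0.5338 -0.3496] -14.877828483341077 0.11536287757169747
barend [[ 0.4539 -0.3181]
 [ 0.4491 -0.3464]] [ 0.4515 -0.3322]
jar [[ 0.6461 -0.2369]]
```

```bash
cat >> h.py <<'E'
from scipy.spatial.transform import Rotation as R
def go(*tg):
    """targets (x,y,z,close_dir_deg): tool-frame shift cm + turn deg from present pose (tool straight down)"""
    o=telemetry.get_obs(); q=R.from_quat(o["ee_rot"]); p=o["eef_pos"]
    print("t",round(o["clock"],1),"p",p.round(4),"gap",round(o["finger_gap"]*8.54,2),"F",o["contact_force"].round(1))
    for x,y,z,a in tg:
        a=np.radians(a); Y=np.array([np.cos(a),np.sin(a),0]); Z=np.array([0,0,-1.])
        T=R.from_matrix(np.c_[np.cross(Y,Z),Y,Z])
        print((q.inv().apply(np.array([x,y,z])-p)*100).round(2),np.degrees((q.inv()*T).as_rotvec()).round(1))
E
python3 -c "
from h import *
go((.63,.25,.2,112.5))"
```

```text
t 0.2 p [0.1241 0.5356 0.2309] gap 8.54 F [ 0.4 -0.8 -0.1]
[-55.73 -16.4    3.1 ] [ -0.   -0.  -35.6]
```

Careful with the scale: shifts go in shares of 80 cm and turns go in shares of 4 rad. That gives: -55.7 cm / 80 = -0.6963, -16.4 cm / 80 = -0.205, -35.6 degrees / 229.1831 = -0.1553.

{"op": "play_rows", "data": {"motion": [{"linear": [-0.0625,-0.0188,0],"delta_rot": [0,0,-0.0175],"jaw": 8.5},{"linear": [-0.125,-0.0375,0],"delta_rot": [0,0,-0.0349],"jaw": 8.5},{"linear": [-0.1875,-0.055,0],"delta_rot": [0,0,-0.0524],"jaw": 8.5},{"linear": [-0.25,-0.0738,0],"delta_rot": [0,0,-0.0698],"jaw": 8.5},{"linear": [-0.375,-0.11,0],"delta_rot": [0,0,-0.0873],"jaw": 8.5},{"linear": [-0.5,-0.1475,0],"delta_rot": [0,0,-0.1047],"jaw": 8.5},{"linear": [-0.625,-0.1838,0.0125],"delta_rot": [0,0,-0.1309],"jaw": 8.5},{"linear": [-0.6963,-0.205,0.0388],"delta_rot": [0,0,-0.1553],"jaw": 8.5},{"linear": [-0.6963,-0.205,0.0388],"delta_rot": [0,0,-0.1553],"jaw": 8.5},{"linear": [-0.6963,-0.205,0.0388],"delta_rot": [0,0,-0.1553],"jaw": 8.5},{"linear": [-0.6963,-0.205,0.0388],"delta_rot": [0,0,-0.1553],"jaw": 8.5},{"linear": [-0.6963,-0.205,0.0388],"delta_rot": [0,0,-0.1553],"jaw": 8.5}]}}

```text
clock: 1.4
eef_pos: [0.6321, 0.2478, 0.199]
ee_rot: [-0.194, 0.981, -0.0, -0.001]
contact_force: [0.8, 0.2, 0.7]
finger_gap: 0.996
grip_force: 0.0
```

```bash
python3 - <<'E'
from h import *
f=cams.grab_frame("wrist"); cv2.imwrite("pics/w1.png",f["pixels"][:,:,::-1])
np.savez("w1.npz",intrinsics=f["intrinsics"],k1=f["k1"],pose=f["pose"]); print(f["pose"].round(3))
print(proj(f,[[.63,.25,.024]]))
go((.63,.25,.007,112.5))
E
```

```text
[[-0.382  0.875  0.297  0.557]
 [ 0.924  0.362  0.122  0.216]
 [-0.     0.321 -0.947  0.341]
 [ 0.     0.     0.     1.   ]]
[[314.83816285 215.25334489]]
t 1.4 p [0.6348 0.2453 0.1977] gap 8.5 F [-0.7 -3.2 -1.3]
[ 0.23  0.63 19.06] [-0.1 -0.1 -0.2]
```

View pics/w1.png

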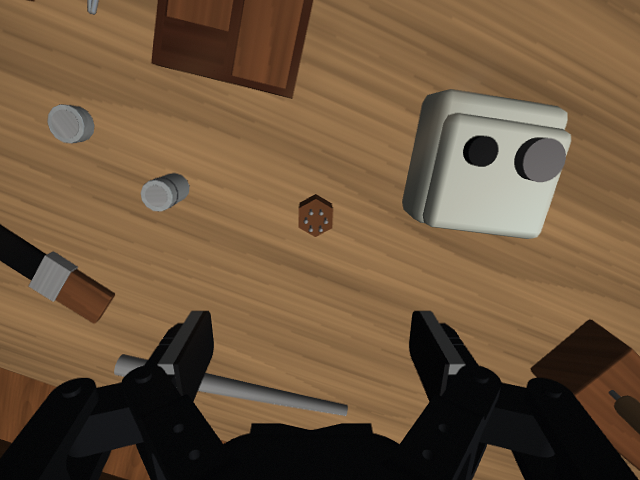

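```bash
python3 - <<'E'
from h import *
print(telemetry.get_obs()["qd"].round(3))
cams.grab_frame("top");cams.grab_frame("top")
print(telemetry.get_obs()["qd"].round(3))
f={k:v for k,v in np.load("w1.npz").items()}
print(ray(f,[(316,216.5)],.024))
go((.63,.25,.06,112.5),(.63,.25,.007,112.5))
E
```

```text
[ 0.044 -0.039  0.086  0.002 -0.038  0.063]
[ 0.047 -0.043  0.032  0.007 -0.001  0.01 ]
[[0.63068969 0.25146176 0.024     ]]
t 1.6 p [0.6309 0.2487 0.1988] gap 8.52 F [-0.6 -0.5  0.3]
[ 0.    0.14 13.88] [ 0.  -0.1 -0.1]
[-1.000e-02  1.400e-01  1.918e+01] [ 0.  -0.1 -0.1]
```

Scaled: 19.2 cm / 80 = 0.24, 18.5 cm / 80 = 0.2313.

{"op": "play_rows", "data": {"motion": [{"linear": [0,0.0025,0.05],"delta_rot": [0,0,0],"jaw": 6},{"linear": [0,0.0025,0.1],"delta_rot": [0,0,0],"jaw": 6},{"linear": [0,0.0025,0.15],"delta_rot": [0,0,0],"jaw": 6},{"linear": [0,0.0025,0.1875],"delta_rot": [0,0,0],"jaw": 6},{"linear": [0,0.0025,0.2125],"delta_rot": [0,0,0],"jaw": 6},{"linear": [0,0.0025,0.2313],"delta_rot": [0,0,0],"jaw": 6},{"linear": [0,0.0025,0.24],"delta_rot": [0,0,0],"jaw": 6},{"linear": [0,0.0025,0.24],"delta_rot": [0,0,0],"jaw": 6},{"linear": [0,0.0025,0.24],"delta_rot": [0,0,0],"jaw": 6}]}}

```text
clock: 2.45
eef_pos: [0.6294, 0.2524, 0.0095]
ee_rot: [-0.196, 0.981, 0.0, 0.001]
contact_force: [0.4, 0.6, -0.2]
finger_gap: 0.701
grip_force: 0.0
```

{"op": "play_rows", "data": {"motion": [{"linear": [0,0,0],"delta_rot": [0,0,0],"jaw": 2.8},{"linear": [0,0,0],"delta_rot": [0,0,0],"jaw": 2.8},{"linear": [0,0,0],"delta_rot": [0,0,0],"jaw": 2.8},{"linear": [0,0,0],"delta_rot": [0,0,0],"jaw": 2.8},{"linear": [0,0,0],"delta_rot": [0,0,0],"jaw": 2.8},{"linear": [0,0,0],"delta_rot": [0,0,0],"jaw": 2.8}]}}

```text
clock: 3.05
eef_pos: [0.6296, 0.2522, 0.0095]
ee_rot: [-0.196, 0.981, 0.0, 0.001]
contact_force: [-1.0, 0.2, 5.8]
finger_gap: 0.356
grip_force: 60.1
```

```bash
python3 -c "
from h import *
go((.63,.25,.12,112.5),(.5303,-.1401,.12,99),(.5303,-.1401,.0165,99),(.4673,-.1509,.12,99))"
```

```text
t 3.0 p [0.6296 0.2522 0.0095] gap 3.04 F [-1.   0.2  5.8]
[  0.02  -0.22 -11.05] [-0.   0.1  0. ]
[ 24.19 -32.43 -11.08] [-0.   0.1 13.5]
[ 24.21 -32.42  -0.73] [-0.   0.1 13.5]
[ 30.42 -31.01 -11.1 ] [-0.   0.1 13.5]
```

Scaled: -32.4 cm / 80 = -0.405, -31.5 cm / 80 = -0.3938, 13.5 degrees / 229.1831 = 0.0589.

{"op": "play_rows", "data": {"motion": [{"linear": [0,0,-0.05],"delta_rot": [0,0,0],"jaw": 2.8},{"linear": [0,0,-0.1],"delta_rot": [0,0,0],"jaw": 2.8},{"linear": [0.0125,-0.0188,-0.1375],"delta_rot": [0,0,0],"jaw": 2.8},{"linear": [0.05,-0.0625,-0.1375],"delta_rot": [0,0,0.0044],"jaw": 2.8},{"linear": [0.0875,-0.1125,-0.1375],"delta_rot": [0,0,0.0131],"jaw": 2.8},{"linear": [0.125,-0.1625,-0.1375],"delta_rot": [0,0,0.0218],"jaw": 2.8},{"linear": [0.1625,-0.2125,-0.1375],"delta_rot": [0,0,0.0305],"jaw": 2.8},{"linear": [0.2,-0.2625,-0.1375],"delta_rot": [0,0,0.0393],"jaw": 2.8},{"linear": [0.2375,-0.3188,-0.1375],"delta_rot": [0,0,0.048],"jaw": 2.8},{"linear": [0.2725,-0.3625,-0.1375],"delta_rot": [0,0,0.0545],"jaw": 2.8},{"linear": [0.295,-0.3938,-0.1375],"delta_rot": [0,0,0.0589],"jaw": 2.8},{"linear": [0.3025,-0.405,-0.1375],"delta_rot": [0,0,0.0589],"jaw": 2.8}]}}

```text
clock: 4.25
eef_pos: [0.5291, -0.1428, 0.1185]
ee_rot: [-0.077, 0.997, -0.0, 0.0]
contact_force: [-0.7, 0.8, -0.8]
finger_gap: 0.355
grip_force: 59.5
```

{"op": "play_rows", "data": {"motion": [{"linear": [0,0,0],"delta_rot": [0,0,0],"jaw": 2.8},{"linear": [0,0,0],"delta_rot": [0,0,0],"jaw": 2.8},{"linear": [0,0,0],"delta_rot": [0,0,0],"jaw": 2.8},{"linear": [0,0,0],"delta_rot": [0,0,0],"jaw": 2.8}]}}

```text
clock: 4.65
eef_pos: [0.53, -0.1387, 0.1183]
ee_rot: [-0.08, 0.997, 0.0, -0.0]
contact_force: [-0.2, 0.1, 0.4]
finger_gap: 0.356
grip_force: 59.5
```

```bash
python3 - <<'E'
from h import *
go((.5303,-.1401,.0185,99))
f=cams.grab_frame("wrist"); cv2.imwrite("pics/w2.png",f["pixels"][:,:,::-1])
np.savez("w2.npz",intrinsics=f["intrinsics"],k1=f["k1"],pose=f["pose"])
go((.5303,-.1401,.0185,99))
E
```

```text
t 4.7 p [ 0.53   -0.1387  0.1183] gap 3.04 F [-0.2  0.1  0.4]
[-0.01 -0.14  9.98] [ 0.  -0.   0.2]
t 4.7 p [ 0.53   -0.1389  0.1183] gap 3.03 F [ 0.1 -0.5 -0.7]
[-0.01 -0.12  9.98] [0.  0.  0.1]
```

View pics/w2.png

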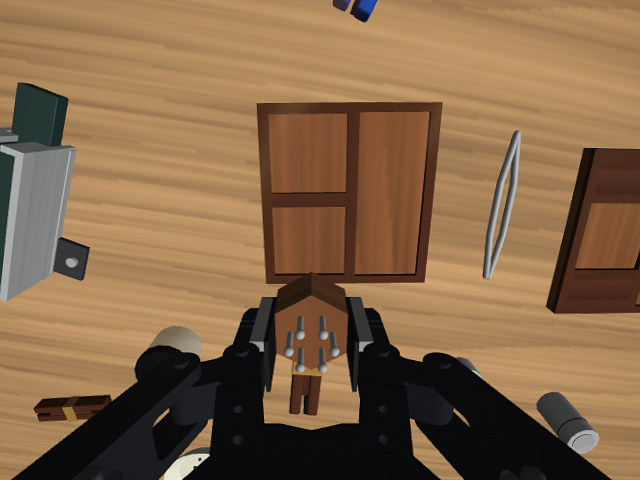

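```bash
python3 - <<'E'
from h import *
f={k:v for k,v in np.load("w2.npz").items()}
P=ray(f,[(258,104),(441,102),(425,282),(266,283)],.012)[:,:2]
x=P[3]-P[0]+P[2]-P[1]; print(P,P.mean(0),np.degrees(np.arctan2(x[1],x[0])))
b=[(18,84),(67,99)]; Q=ray(f,b,.018)[:,:2]; d=Q[1]-Q[0]; print(Q,Q.mean(0),np.degrees(np.arctan2(d[1],d[0])),np.linalg.norm(d))
E
```

```text
[[ 0.44243313 -0.18909571]
 [ 0.42132398 -0.06915006]
 [ 0.55070573 -0.04554347]
 [ 0.57132202 -0.16812716]] [ 0.49644622 -0.1179791 ] 9.792254796756827
[[ 0.45309613 -0.34628297]
 [ 0.45801531 -0.31338492]] [ 0.45555572 -0.32983394] 81.49568477243764 0.033263793590696276
```

Scaled: 10 cm / 80 = 0.125, 9.8 cm / 80 = 0.1225.

{"op": "play_rows", "data": {"motion": [{"linear": [0,-0.0013,0.0375],"delta_rot": [0,0,0],"jaw": 2.8},{"linear": [0,-0.0013,0.075],"delta_rot": [0,0,0],"jaw": 2.8},{"linear": [0,-0.0013,0.1],"delta_rot": [0,0,0],"jaw": 2.8},{"linear": [0,-0.0013,0.115],"delta_rot": [0,0,0],"jaw": 2.8},{"linear": [0,-0.0013,0.1225],"delta_rot": [0,0,0],"jaw": 2.8},{"linear": [0,-0.0013,0.125],"delta_rot": [0,0,0],"jaw": 2.8},{"linear": [0,-0.0013,0.125],"delta_rot": [0,0,0],"jaw": 2.8},{"linear": [0,-0.0013,0.125],"delta_rot": [0,0,0],"jaw": 2.8}]}}

```text
clock: 5.5
eef_pos: [0.5304, -0.1411, 0.0192]
ee_rot: [-0.079, 0.997, -0.0, 0.001]
contact_force: [-0.3, -0.5, -0.5]
finger_gap: 0.353
grip_force: 59.5
```

Scaled: -10 cm / 80 = -0.125, -8 cm / 80 = -0.1.

{"op": "play_rows", "data": {"motion": [{"linear": [0,0,0.0019],"delta_rot": [0,0,0],"jaw": 2.8},{"linear": [0,0,0.0019],"delta_rot": [0,0,0],"jaw": 2.8},{"linear": [0,0,0.0019],"delta_rot": [0,0,0],"jaw": 4.6},{"linear": [0,0,0.0019],"delta_rot": [0,0,0],"jaw": 4.6},{"linear": [0,0,0.0019],"delta_rot": [0,0,0],"jaw": 4.6},{"linear": [0,0,0.0019],"delta_rot": [0,0,0],"jaw": 4.6},{"linear": [0,0,-0.025],"delta_rot": [0,0,0],"jaw": 4.6},{"linear": [0,0,-0.0625],"delta_rot": [0,0,0],"jaw": 4.6},{"linear": [0,0,-0.1],"delta_rot": [0,0,0],"jaw": 6},{"linear": [0,0,-0.125],"delta_rot": [0,0,0],"jaw": 6},{"linear": [0,0,-0.125],"delta_rot": [0,0,0],"jaw": 6},{"linear": [0,0,-0.125],"delta_rot": [0,0,0],"jaw": 6}]}}

```text
clock: 6.7
eef_pos: [0.5297, -0.1408, 0.118]
ee_rot: [-0.079, 0.997, 0.0, -0.0]
contact_force: [-0.2, 1.1, 0.2]
finger_gap: 0.704
grip_force: 0.0
```

```bash
python3 -c "
from h import *
go((.6361,.0125,.12,99),(.6361,.0125,.006,99),(.4673,-.1509,.12,99))"
```

```text
t 6.7 p [ 0.5297 -0.1408  0.118 ] gap 6.01 F [-0.2  1.1  0.2]
[-12.92  13.47  -0.2 ] [ 0.  -0.   0.1]
[-12.92  13.47  11.2 ] [ 0.  -0.   0.1]
[ 6.32 -0.01 -0.2 ] [ 0.  -0.   0.1]
```

Scaled: 13.5 cm / 80 = 0.1688, -12.9 cm / 80 = -0.1613.

{"op": "play_rows", "data": {"motion": [{"linear": [-0.025,0.025,0],"delta_rot": [0,0,0],"jaw": 6.5},{"linear": [-0.0625,0.0625,0],"delta_rot": [0,0,0],"jaw": 6.5},{"linear": [-0.1,0.1038,0],"delta_rot": [0,0,0],"jaw": 6.5},{"linear": [-0.1325,0.1375,0],"delta_rot": [0,0,0],"jaw": 6.5},{"linear": [-0.1525,0.1588,0.025],"delta_rot": [0,0,0],"jaw": 6.5},{"linear": [-0.1613,0.1688,0.05],"delta_rot": [0,0,0],"jaw": 6.5},{"linear": [-0.1613,0.1688,0.075],"delta_rot": [0,0,0],"jaw": 6.5},{"linear": [-0.1613,0.1688,0.0875],"delta_rot": [0,0,0],"jaw": 6.5},{"linear": [-0.1613,0.1688,0.0938],"delta_rot": [0,0,0],"jaw": 6.5}]}}

```text
clock: 7.6
eef_pos: [0.6352, 0.0126, 0.0414]
ee_rot: [-0.079, 0.997, 0.0, -0.002]
contact_force: [0.5, -1.1, 0.6]
finger_gap: 0.76
grip_force: 0.0
```

Scaled: 3.8 cm / 80 = 0.0475, 3.6 cm / 80 = 0.045.

{"op": "play_rows", "data": {"motion": [{"linear": [0,0,0.0188],"delta_rot": [0,0,0],"jaw": 6.5},{"linear": [0,0,0.035],"delta_rot": [0,0,0],"jaw": 6.5},{"linear": [0,0,0.045],"delta_rot": [0,0,0],"jaw": 6.5},{"linear": [0,0,0.0475],"delta_rot": [0,0,0],"jaw": 6.5},{"linear": [0,0,0.0475],"delta_rot": [0,0,0],"jaw": 6.5},{"linear": [0,0,0.0475],"delta_rot": [0,0,0],"jaw": 3},{"linear": [0,0,0.0475],"delta_rot": [0,0,0],"jaw": 3},{"linear": [0,0,0.0475],"delta_rot": [0,0,0],"jaw": 3},{"linear": [0,0,0.0475],"delta_rot": [0,0,0],"jaw": 3},{"linear": [0,0,0.0475],"delta_rot": [0,0,0],"jaw": 3},{"linear": [0,0,0.0475],"delta_rot": [0,0,0],"jaw": 3}]}}

```text
clock: 8.7
eef_pos: [0.6364, 0.0127, 0.0064]
ee_rot: [-0.079, 0.997, -0.0, 0.001]
contact_force: [-2.1, -0.6, 5.4]
finger_gap: 0.365
grip_force: 56.3
```

```bash
python3 -c "
from h import *
go((.6361,.0125,.1,99),(.4680,-.1509,.1,99),(.4680,-.1509,.0145,99))"
```

```text
t 8.7 p [0.6364 0.0127 0.0064] gap 3.12 F [-2.1 -0.6  5.4]
[ 0.02 -0.02 -9.36] [-0.   0.1  0.1]
[ 19.19 -13.51  -9.38] [-0.   0.1  0.1]
[ 19.2  -13.5   -0.83] [-0.   0.1  0.1]
```

Scaled: 19.2 cm / 80 = 0.24, -13.5 cm / 80 = -0.1688.

{"op": "play_rows", "data": {"motion": [{"linear": [0,0,-0.0375],"delta_rot": [0,0,0],"jaw": 3},{"linear": [0,0,-0.0813],"delta_rot": [0,0,0],"jaw": 3},{"linear": [0.0188,-0.0125,-0.1125],"delta_rot": [0,0,0],"jaw": 3},{"linear": [0.0563,-0.04,-0.1175],"delta_rot": [0,0,0],"jaw": 3},{"linear": [0.1,-0.07,-0.1175],"delta_rot": [0,0,0],"jaw": 3},{"linear": [0.1438,-0.1013,-0.1175],"delta_rot": [0,0,0],"jaw": 3},{"linear": [0.1875,-0.1325,-0.1175],"delta_rot": [0,0,0],"jaw": 3},{"linear": [0.2188,-0.1538,-0.1175],"delta_rot": [0,0,0],"jaw": 3},{"linear": [0.235,-0.165,-0.1175],"delta_rot": [0,0,0],"jaw": 3},{"linear": [0.24,-0.1688,-0.1175],"delta_rot": [0,0,0],"jaw": 3},{"linear": [0.24,-0.1688,-0.1],"delta_rot": [0,0,0],"jaw": 3},{"linear": [0.24,-0.1688,-0.075],"delta_rot": [0,0,0],"jaw": 3}]}}

```text
clock: 9.9
eef_pos: [0.4687, -0.151, 0.0658]
ee_rot: [-0.079, 0.997, -0.001, 0.001]
contact_force: [-0.1, 0.1, -1.1]
finger_gap: 0.366
grip_force: 56.1
```

Scaled: 5.1 cm / 80 = 0.0638, 4.6 cm / 80 = 0.0575.

{"op": "play_rows", "data": {"motion": [{"linear": [0,0,0.025],"delta_rot": [0,0,0],"jaw": 3},{"linear": [0,0,0.0438],"delta_rot": [0,0,0],"jaw": 3},{"linear": [0,0,0.0575],"delta_rot": [0,0,0],"jaw": 3},{"linear": [0,0,0.0638],"delta_rot": [0,0,0],"jaw": 3},{"linear": [0,0,0.0638],"delta_rot": [0,0,0],"jaw": 3},{"linear": [0,0,0.0638],"delta_rot": [0,0,0],"jaw": 3}]}}

```text
clock: 10.5
eef_pos: [0.4682, -0.1508, 0.0147]
ee_rot: [-0.079, 0.997, -0.0, 0.0]
contact_force: [-0.8, -0.9, 0.2]
finger_gap: 0.36
grip_force: 56.1
```

```bash
python3 -c "
from h import *
go((.4680,-.1509,.0145,99))"
```

```text
t 10.5 p [ 0.4682 -0.1508  0.0147] gap 3.08 F [-0.8 -0.9  0.2]
[ 0.02 -0.    0.02] [-0.   0.   0.1]
```

Release, rise, and work out the tall tin and the bar.

Scaled: -14 cm / 80 = -0.175, -12 cm / 80 = -0.15.

{"op": "play_rows", "data": {"motion": [{"linear": [0,0,0],"delta_rot": [0,0,0],"jaw": 4.6},{"linear": [0,0,0],"delta_rot": [0,0,0],"jaw": 4.6},{"linear": [0,0,0],"delta_rot": [0,0,0],"jaw": 4.6},{"linear": [0,0,0],"delta_rot": [0,0,0],"jaw": 4.6},{"linear": [0,0,-0.025],"delta_rot": [0,0,0],"jaw": 4.6},{"linear": [0,0,-0.0625],"delta_rot": [0,0,0],"jaw": 5},{"linear": [0,0,-0.1063],"delta_rot": [0,0,0],"jaw": 5},{"linear": [0,0,-0.15],"delta_rot": [0,0,0],"jaw": 6},{"linear": [0,0,-0.175],"delta_rot": [0,0,0],"jaw": 6},{"linear": [0,0,-0.175],"delta_rot": [0,0,0],"jaw": 6}]}}

```text
clock: 11.5
eef_pos: [0.4687, -0.1514, 0.1569]
ee_rot: [-0.079, 0.997, -0.002, 0.002]
contact_force: [-0.2, 0.3, -1.1]
finger_gap: 0.705
grip_force: 0.0
```

```bash
python3 -c "
from h import *
go((.44,-.33,.18,81),(.36,-.33,.2,81))"
```

```text
t 11.5 p [ 0.4687 -0.1514  0.1569] gap 6.02 F [-0.2  0.3 -1.1]
[  5.63 -17.19  -2.27] [-0.2  0.3 18.1]
[ 13.53 -15.94  -4.31] [-0.2  0.3 18.1]
```

Scaled: -17.2 cm / 80 = -0.215, -16.2 cm / 80 = -0.2025, 18 degrees / 229.1831 = 0.0785.

{"op": "play_rows", "data": {"motion": [{"linear": [0.0075,-0.025,-0.0125],"delta_rot": [0,0,0.0131],"jaw": 6},{"linear": [0.0225,-0.0688,-0.025],"delta_rot": [0,0,0.0305],"jaw": 6},{"linear": [0.04,-0.1188,-0.05],"delta_rot": [0,0,0.048],"jaw": 6},{"linear": [0.0563,-0.1688,-0.0538],"delta_rot": [0,0,0.0654],"jaw": 6},{"linear": [0.0675,-0.2025,-0.0538],"delta_rot": [0,0,0.0764],"jaw": 6},{"linear": [0.07,-0.215,-0.0538],"delta_rot": [0,0,0.0785],"jaw": 6},{"linear": [0.07,-0.215,-0.0538],"delta_rot": [0,0,0.0785],"jaw": 6},{"linear": [0.07,-0.215,-0.0538],"delta_rot": [0,0,0.0785],"jaw": 6},{"linear": [0.07,-0.215,-0.0538],"delta_rot": [0,0,0.0785],"jaw": 6},{"linear": [0.07,-0.215,-0.0538],"delta_rot": [0,0,0.0785],"jaw": 6},{"linear": [0.07,-0.215,-0.0538],"delta_rot": [0,0,0.0785],"jaw": 6}]}}

```text
clock: 12.6
eef_pos: [0.4397, -0.3288, 0.1974]
ee_rot: [0.077, 0.997, -0.0, 0.0]
contact_force: [0.7, 0.4, 0.1]
finger_gap: 0.707
grip_force: 0.0
```

```bash
python3 - <<'E'
from h import *
f=cams.grab_frame("wrist"); cv2.imwrite("pics/w3.png",f["pixels"][:,:,::-1])
np.savez("w3.npz",intrinsics=f["intrinsics"],k1=f["k1"],pose=f["pose"])
g=f["pixels"].astype(int); m=((g[:,:,1]>g[:,:,0]+6)&(g[:,:,1]>20)).astype(np.uint8)
c=[x for x in cv2.findContours(m,0,2)[0] if cv2.contourArea(x)>150]
for x in c: print(cv2.contourArea(x),cv2.approxPolyDP(x,3,True).reshape(-1,2).tolist())
E
```

```text
3389.5 [[296, 228], [293, 262], [301, 264], [302, 277], [291, 279], [287, 361], [314, 363], [321, 281], [313, 280], [311, 270], [307, 269], [321, 263], [322, 229]]
1245.5 [[516, 58], [502, 110], [511, 114], [520, 88], [525, 92], [519, 115], [526, 116], [542, 62]]
1045.5 [[530, 0], [521, 38], [547, 43], [558, 0], [549, 0], [545, 11], [538, 10], [541, 0]]
```

View pics/w3.png

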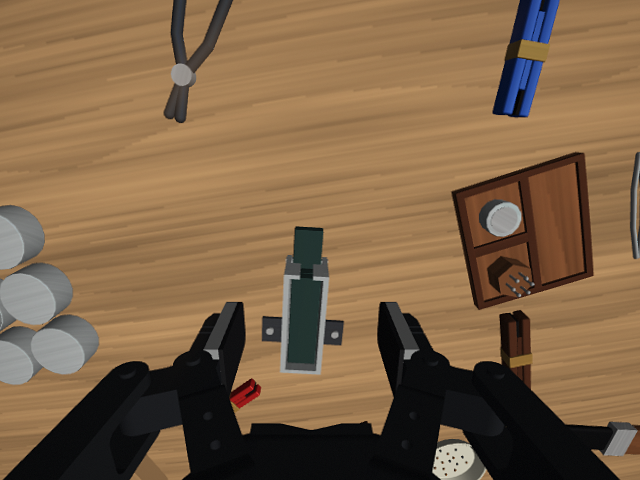

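```bash
python3 - <<'E'
from h import *
f={k:v for k,v in np.load("w3.npz").items()}
B=ray(f,[(295.5,227.5),(322.5,228.5),(321.5,263.5),(292.5,262.5)],.018)[:,:2]
e=(B[0]+B[1])/2; s=(B[2]+B[3])/2; d=s-e; print(B,e,s,np.linalg.norm(d),np.degrees(np.arctan2(d[1],d[0])),np.linalg.norm(B[0]-B[1]))
w=B[1]-B[0];print("end",np.degrees(np.arctan2(w[1],w[0])))
M=ray(f,[(286,277),(328,278),(321,374),(280,372)],.05)[:,:2]
for i in range(4):
    v=M[i]-M[i-1];print(np.linalg.norm(v),np.degrees(np.arctan2(v[1],v[0])))
th=np.radians(-11); u=np.array([np.cos(th),np.sin(th)])
print(M.mean(0)-u*.086)  # bar end expected if yaw -11
E
```

```text
[[ 0.44986589 -0.34562157]
 [ 0.45480969 -0.32028059]
 [ 0.49037907 -0.32642693]
 [ 0.48492954 -0.35459744]] [ 0.45233779 -0.33295108] [ 0.4876543  -0.34051218] 0.036116844755360346 -12.08433161044747 0.02581872208270492
end 78.96074434921768
0.10492514774655029 166.47597542373492
0.037970192266245754 79.69311499976718
0.10612543378377264 -11.704032769044534
0.041292573019187075 -102.15833983252085
[ 0.45585149 -0.33542421]
```

```bash
python3 -c "
from h import *
go((.4652,-.3356,.06,78.5),(.4652,-.3356,.0115,78.5))"
```

```text
t 12.7 p [ 0.4396 -0.329   0.1974] gap 5.99 F [-0.1 -0.5 -1.4]
[-2.63 -0.26 13.75] [-0.   0.   2.6]
[-2.63 -0.26 18.6 ] [-0.   0.   2.6]
```

Scaled: 18.6 cm / 80 = 0.2325, -2.6 cm / 80 = -0.0325, 2.6 degrees / 229.1831 = 0.0113.

{"op": "play_rows", "data": {"motion": [{"linear": [-0.0125,0,0.0375],"delta_rot": [0,0,0.0044],"jaw": 5},{"linear": [-0.025,-0.0025,0.0875],"delta_rot": [0,0,0.0113],"jaw": 5},{"linear": [-0.0325,-0.0033,0.1375],"delta_rot": [0,0,0.0113],"jaw": 5},{"linear": [-0.0325,-0.0033,0.1688],"delta_rot": [0,0,0.0113],"jaw": 5},{"linear": [-0.0325,-0.0033,0.175],"delta_rot": [0,0,0.0113],"jaw": 5},{"linear": [-0.0325,-0.0033,0.175],"delta_rot": [0,0,0.0113],"jaw": 5},{"linear": [-0.0325,-0.0033,0.1938],"delta_rot": [0,0,0.0113],"jaw": 5},{"linear": [-0.0325,-0.0033,0.215],"delta_rot": [0,0,0.0113],"jaw": 5},{"linear": [-0.0325,-0.0033,0.2288],"delta_rot": [0,0,0.0113],"jaw": 5},{"linear": [-0.0325,-0.0033,0.2325],"delta_rot": [0,0,0.0113],"jaw": 5},{"linear": [-0.0325,-0.0033,0.2325],"delta_rot": [0,0,0.0113],"jaw": 5},{"linear": [-0.0325,-0.0033,0.2325],"delta_rot": [0,0,0.0113],"jaw": 5}]}}

```text
clock: 13.85
eef_pos: [0.4651, -0.3365, 0.0123]
ee_rot: [0.101, 0.995, -0.001, 0.001]
contact_force: [0.3, 0.8, 0.1]
finger_gap: 0.585
grip_force: 0.0
```

{"op": "play_rows", "data": {"motion": [{"linear": [0,0,0],"delta_rot": [0,0,0],"jaw": 2.4},{"linear": [0,0,0],"delta_rot": [0,0,0],"jaw": 2.4},{"linear": [0,0,0],"delta_rot": [0,0,0],"jaw": 2.4},{"linear": [0,0,0],"delta_rot": [0,0,0],"jaw": 2.4},{"linear": [0,0,0],"delta_rot": [0,0,0],"jaw": 2.4},{"linear": [0,0,0],"delta_rot": [0,0,0],"jaw": 2.4}]}}

```text
clock: 14.45
eef_pos: [0.4649, -0.3364, 0.0119]
ee_rot: [0.101, 0.995, -0.0, 0.0]
contact_force: [-1.0, 1.0, 5.0]
finger_gap: 0.303
grip_force: 58.8
```

```bash
python3 -c "
from h import *
go((.3819,-.3186,.0115,78.5))"
```

```text
t 14.4 p [ 0.4649 -0.3364  0.0119] gap 2.59 F [-1.  1.  5.]
[8.48 0.08 0.04] [-0.   0.  -0.1]
```

{"op": "play_rows", "data": {"motion": [{"linear": [0.005,0,0],"delta_rot": [0,0,0],"jaw": 2.4},{"linear": [0.015,0,0],"delta_rot": [0,0,0],"jaw": 2.4},{"linear": [0.0263,0,0],"delta_rot": [0,0,0],"jaw": 2.4},{"linear": [0.0375,0,0],"delta_rot": [0,0,0],"jaw": 2.4},{"linear": [0.05,0,0],"delta_rot": [0,0,0],"jaw": 2.4},{"linear": [0.0625,0,0],"delta_rot": [0,0,0],"jaw": 2.4},{"linear": [0.075,0,0],"delta_rot": [0,0,0],"jaw": 2.4},{"linear": [0.0875,0,0],"delta_rot": [0,0,0],"jaw": 2.4},{"linear": [0.1,0,0],"delta_rot": [0,0,0],"jaw": 2.4},{"linear": [0.11,0,0],"delta_rot": [0,0,0],"jaw": 2.4},{"linear": [0.1125,0,0],"delta_rot": [0,0,0],"jaw": 2.4},{"linear": [0.1125,0,0],"delta_rot": [0,0,0],"jaw": 2.4}]}}

```text
clock: 15.65
eef_pos: [0.3763, -0.3182, 0.0113]
ee_rot: [0.101, 0.995, 0.0, -0.0]
contact_force: [-0.4, -0.4, -0.5]
finger_gap: 0.305
grip_force: 59.0
```

```bash
python3 - <<'E'
from h import *
# bar centre is 35mm along +bar x from grasp (48-13)
th=np.radians(9.8); u=np.array([np.cos(th),np.sin(th)])
g=np.array([.4898,-.0876])-.035*u; print(g)
go((*g,.12,99.8),(*g,.014,99.8))
f=cams.grab_frame("scene"); cv2.imwrite("pics/s2.png",cv2.resize(f["pixels"][130:330,130:400,::-1],None,fx=2.9,fy=2.9,interpolation=2))
E
```

```text
[ 0.45531072 -0.09355733]
t 15.7 p [ 0.3763 -0.3182  0.0113] gap 2.6 F [-0.4 -0.4 -0.5]
[ -3.23  23.59 -10.87] [  0.   -0.  -21.4]
[-3.23 23.59 -0.27] [  0.   -0.  -21.4]
```

View pics/s2.png

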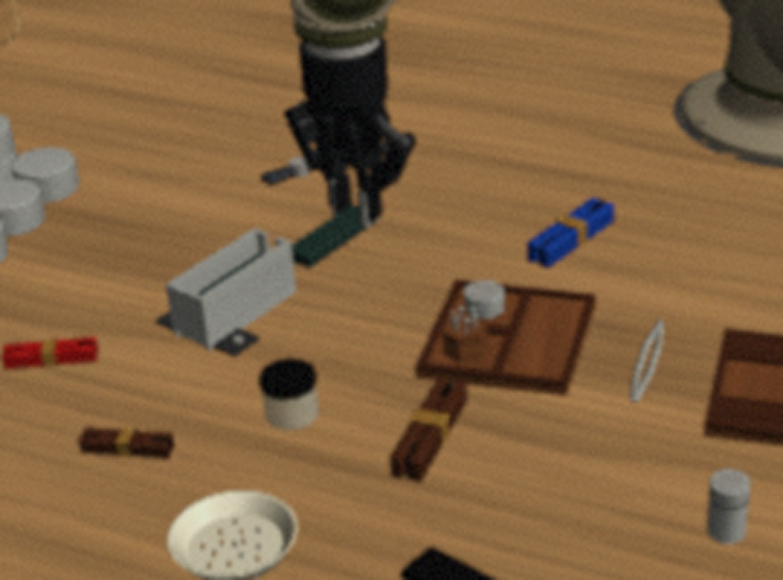

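Scaled: 23.6 cm / 80 = 0.295, 23.5 cm / 80 = 0.2938, -21.4 degrees / 229.1831 = -0.0934.

{"op": "play_rows", "data": {"motion": [{"linear": [0,0,-0.025],"delta_rot": [0,0,0],"jaw": 2.4},{"linear": [0,0,-0.0625],"delta_rot": [0,0,0],"jaw": 2.4},{"linear": [0,0,-0.1],"delta_rot": [0,0,0],"jaw": 2.4},{"linear": [-0.0025,0.0188,-0.125],"delta_rot": [0,0,0],"jaw": 2.4},{"linear": [-0.0075,0.0563,-0.1363],"delta_rot": [0,0,-0.0131],"jaw": 2.4},{"linear": [-0.0138,0.1,-0.1363],"delta_rot": [0,0,-0.0262],"jaw": 2.4},{"linear": [-0.02,0.15,-0.1363],"delta_rot": [0,0,-0.0436],"jaw": 2.4},{"linear": [-0.0275,0.2,-0.1363],"delta_rot": [0,0,-0.0611],"jaw": 2.4},{"linear": [-0.0338,0.25,-0.1363],"delta_rot": [0,0,-0.0785],"jaw": 2.4},{"linear": [-0.0388,0.2825,-0.1363],"delta_rot": [0,0,-0.0916],"jaw": 2.4},{"linear": [-0.04,0.2938,-0.1363],"delta_rot": [0,0,-0.0934],"jaw": 2.4},{"linear": [-0.04,0.295,-0.1363],"delta_rot": [0,0,-0.0934],"jaw": 2.4}]}}

```text
clock: 16.9
eef_pos: [0.4555, -0.0927, 0.1203]
ee_rot: [-0.086, 0.996, -0.0, 0.0]
contact_force: [0.7, -0.1, 0.1]
finger_gap: 0.301
grip_force: 59.1
```

Scaled: 6 cm / 80 = 0.075, 5.5 cm / 80 = 0.0688.

{"op": "play_rows", "data": {"motion": [{"linear": [0,0,0.025],"delta_rot": [0,0,0],"jaw": 2.4},{"linear": [0,0,0.05],"delta_rot": [0,0,0],"jaw": 2.4},{"linear": [0,0,0.0688],"delta_rot": [0,0,0],"jaw": 2.4},{"linear": [0,0,0.075],"delta_rot": [0,0,0],"jaw": 2.4},{"linear": [0,0,0.075],"delta_rot": [0,0,0],"jaw": 2.4},{"linear": [0,0,0.075],"delta_rot": [0,0,0],"jaw": 2.4},{"linear": [0,0,0.075],"delta_rot": [0,0,0],"jaw": 2.4}]}}

```text
clock: 17.6
eef_pos: [0.4555, -0.0937, 0.061]
ee_rot: [-0.086, 0.996, -0.0, 0.001]
contact_force: [0.2, 0.4, -0.5]
finger_gap: 0.301
grip_force: 59.1
```

```bash
python3 - <<'E'
from h import *
f=cams.grab_frame("scene"); cv2.imwrite("pics/s3.png",cv2.resize(f["pixels"][170:300,200:400,::-1],None,fx=4,fy=4,interpolation=2))
go((.4553,-.0936,.014,99.8))
E
```

```text
t 17.6 p [ 0.4554 -0.0936  0.061 ] gap 2.58 F [ 0.1 -0.1 -0.8]
[0.02 0.01 4.7 ] [-0.   0.1  0. ]
```

View pics/s3.png

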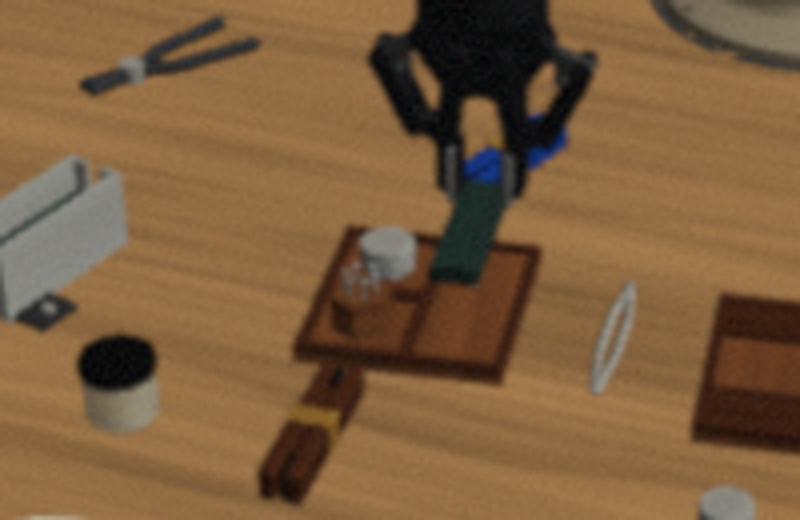

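Scaled: 4.7 cm / 80 = 0.0588, 4.5 cm / 80 = 0.0563.

{"op": "play_rows", "data": {"motion": [{"linear": [0,0,0.0188],"delta_rot": [0,0,0],"jaw": 2.4},{"linear": [0,0,0.0375],"delta_rot": [0,0,0],"jaw": 2.4},{"linear": [0,0,0.05],"delta_rot": [0,0,0],"jaw": 2.4},{"linear": [0,0,0.0563],"delta_rot": [0,0,0],"jaw": 2.4},{"linear": [0,0,0.0588],"delta_rot": [0,0,0],"jaw": 2.4},{"linear": [0,0,0.0588],"delta_rot": [0,0,0],"jaw": 2.4},{"linear": [0,0,0.0588],"delta_rot": [0,0,0],"jaw": 2.4}]}}

```text
clock: 18.35
eef_pos: [0.4551, -0.0933, 0.0143]
ee_rot: [-0.086, 0.996, -0.0, 0.0]
contact_force: [-3.5, 1.2, 9.3]
finger_gap: 0.298
grip_force: 60.2
```

Scaled: -12 cm / 80 = -0.15, -11 cm / 80 = -0.1375.

{"op": "play_rows", "data": {"motion": [{"linear": [0,0,0],"delta_rot": [0,0,0],"jaw": 3.8},{"linear": [0,0,0],"delta_rot": [0,0,0],"jaw": 3.8},{"linear": [0,0,0],"delta_rot": [0,0,0],"jaw": 3.8},{"linear": [0,0,0],"delta_rot": [0,0,0],"jaw": 3.8},{"linear": [0,0,-0.025],"delta_rot": [0,0,0],"jaw": 3.8},{"linear": [0,0,-0.0625],"delta_rot": [0,0,0],"jaw": 5},{"linear": [0,0,-0.1063],"delta_rot": [0,0,0],"jaw": 6},{"linear": [0,0,-0.1375],"delta_rot": [0,0,0],"jaw": 6},{"linear": [0,0,-0.15],"delta_rot": [0,0,0],"jaw": 6},{"linear": [0,0,-0.15],"delta_rot": [0,0,0],"jaw": 6},{"linear": [0,0,-0.15],"delta_rot": [0,0,0],"jaw": 6}]}}

```text
clock: 19.45
eef_pos: [0.4547, -0.0931, 0.1322]
ee_rot: [-0.086, 0.996, 0.0, -0.001]
contact_force: [0.4, -0.5, -0.8]
finger_gap: 0.701
grip_force: 0.0
```

```bash
python3 - <<'E'
from h import *
go((.63,-.1246,.13,93.4),(.63,-.1246,.007,93.4),(.56,-.1246,.15,93.4))
f=cams.grab_frame("wrist"); cv2.imwrite("pics/w4.png",f["pixels"][:,:,::-1])
E
```

```text
t 19.4 p [ 0.4547 -0.0931  0.1322] gap 5.99 F [ 0.4 -0.5 -0.8]
[-16.74  -6.1    0.19] [ 0.1 -0.1  6.4]
[-16.76  -6.12  12.49] [ 0.1 -0.1  6.4]
[-9.84 -4.9  -1.8 ] [ 0.1 -0.1  6.4]
```

View pics/w4.png

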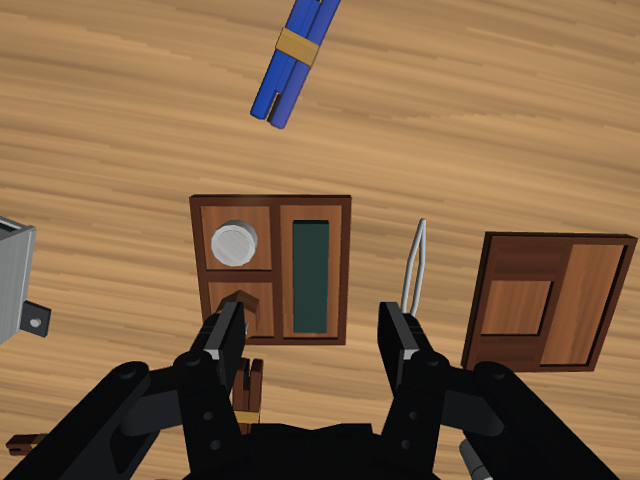

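Scaled: -17 cm / 80 = -0.2125, -4.9 cm / 80 = -0.0613, 6.4 degrees / 229.1831 = 0.0279.

{"op": "play_rows", "data": {"motion": [{"linear": [-0.025,-0.0088,0],"delta_rot": [0,0,0.0044],"jaw": 6},{"linear": [-0.0688,-0.025,0],"delta_rot": [0,0,0.0131],"jaw": 6},{"linear": [-0.1188,-0.0438,0],"delta_rot": [0,0,0.0218],"jaw": 6},{"linear": [-0.1688,-0.0613,0],"delta_rot": [0,0,0.0279],"jaw": 6},{"linear": [-0.2025,-0.075,0],"delta_rot": [0,0,0.0279],"jaw": 6},{"linear": [-0.2125,-0.0775,0.025],"delta_rot": [0,0,0.0279],"jaw": 6},{"linear": [-0.2125,-0.0775,0.0625],"delta_rot": [0,0,0.0279],"jaw": 6},{"linear": [-0.2125,-0.0775,0.0938],"delta_rot": [0,0,0.0279],"jaw": 6},{"linear": [-0.2125,-0.0775,0.1125],"delta_rot": [0,0,0.0279],"jaw": 6},{"linear": [-0.2125,-0.0775,0.1125],"delta_rot": [0,0,0.0279],"jaw": 6}]}}

```text
clock: 20.5
eef_pos: [0.6315, -0.1247, 0.0393]
ee_rot: [-0.03, 1.0, 0.001, -0.003]
contact_force: [-0.2, -0.2, 0.4]
finger_gap: 0.704
grip_force: 0.0
```

Scaled: 3.5 cm / 80 = 0.0438, 3.4 cm / 80 = 0.0425.

{"op": "play_rows", "data": {"motion": [{"linear": [0,0,0.0188],"delta_rot": [0,0,0],"jaw": 5.5},{"linear": [0,0,0.035],"delta_rot": [0,0,0],"jaw": 5.5},{"linear": [0,0,0.0425],"delta_rot": [0,0,0],"jaw": 5.5},{"linear": [0,0,0.0438],"delta_rot": [0,0,0],"jaw": 5.5},{"linear": [0,0,0.0438],"delta_rot": [0,0,0],"jaw": 5.5},{"linear": [0,0,0.0438],"delta_rot": [0,0,0],"jaw": 2},{"linear": [0,0,0.0438],"delta_rot": [0,0,0],"jaw": 2},{"linear": [0,0,0.0438],"delta_rot": [0,0,0],"jaw": 2},{"linear": [0,0,0.0438],"delta_rot": [0,0,0],"jaw": 2},{"linear": [0,0,0.0438],"delta_rot": [0,0,0],"jaw": 2},{"linear": [0,0,0.0438],"delta_rot": [0,0,0],"jaw": 2}]}}

```text
clock: 21.6
eef_pos: [0.6336, -0.1255, 0.0092]
ee_rot: [-0.03, 1.0, -0.0, 0.001]
contact_force: [-1.1, 0.5, 6.0]
finger_gap: 0.283
grip_force: 59.5
```

```bash
python3 -c "
from h import *
go((.481,.1502,.14,99),(.6335,-.1245,.14,93.4))"
```

```text
t 21.6 p [ 0.6336 -0.1255  0.0092] gap 2.42 F [-1.1  0.5  6. ]
[ 13.56  28.43 -13.12] [-0.   0.1 -5.5]
[-1.000e-02  9.000e-02 -1.308e+01] [-0.   0.1  0.1]
```

Scaled: 28.4 cm / 80 = 0.355, 28.2 cm / 80 = 0.3525, -5.5 degrees / 229.1831 = -0.024.

{"op": "play_rows", "data": {"motion": [{"linear": [0,0,-0.0375],"delta_rot": [0,0,0],"jaw": 2},{"linear": [0,0,-0.0875],"delta_rot": [0,0,0],"jaw": 2},{"linear": [0.01,0.0188,-0.125],"delta_rot": [0,0,0],"jaw": 2},{"linear": [0.0275,0.0563,-0.15],"delta_rot": [0,0,-0.0044],"jaw": 2},{"linear": [0.05,0.1063,-0.15],"delta_rot": [0,0,-0.0087],"jaw": 2},{"linear": [0.075,0.1563,-0.15],"delta_rot": [0,0,-0.0131],"jaw": 2},{"linear": [0.0988,0.2063,-0.15],"delta_rot": [0,0,-0.0175],"jaw": 2},{"linear": [0.1225,0.2563,-0.15],"delta_rot": [0,0,-0.0218],"jaw": 2},{"linear": [0.145,0.305,-0.15],"delta_rot": [0,0,-0.024],"jaw": 2},{"linear": [0.1613,0.3375,-0.15],"delta_rot": [0,0,-0.024],"jaw": 2},{"linear": [0.1688,0.3525,-0.15],"delta_rot": [0,0,-0.024],"jaw": 2},{"linear": [0.17,0.355,-0.15],"delta_rot": [0,0,-0.024],"jaw": 2}]}}

```text
clock: 22.8
eef_pos: [0.4799, 0.1508, 0.1284]
ee_rot: [-0.079, 0.997, -0.0, -0.0]
contact_force: [-0.0, -0.2, -0.6]
finger_gap: 0.28
grip_force: 59.1
```

Scaled: 8 cm / 80 = 0.1, 7 cm / 80 = 0.0875.

{"op": "play_rows", "data": {"motion": [{"linear": [0,0,0.025],"delta_rot": [0,0,0],"jaw": 2},{"linear": [0,0,0.0625],"delta_rot": [0,0,0],"jaw": 2},{"linear": [0,0,0.0875],"delta_rot": [0,0,0],"jaw": 2},{"linear": [0,0,0.1],"delta_rot": [0,0,0],"jaw": 2},{"linear": [0,0,0.1],"delta_rot": [0,0,0],"jaw": 2}]}}

```text
clock: 23.3
eef_pos: [0.4806, 0.1491, 0.0474]
ee_rot: [-0.077, 0.997, -0.0, -0.001]
contact_force: [-0.2, 0.2, -0.9]
finger_gap: 0.279
grip_force: 59.0
```

```bash
python3 - <<'E'
from h import *
go((.481,.1502,.0178,99))
E
```

```text
t 23.3 p [0.4806 0.1491 0.0474] gap 2.39 F [-0.2  0.2 -0.9]
[-0.06  0.1   2.96] [ 0.  -0.1 -0.1]
```

Scaled: 2.95 cm / 80 = 0.0369, 2.8 cm / 80 = 0.035.

{"op": "play_rows", "data": {"motion": [{"linear": [0,0,0.015],"delta_rot": [0,0,0],"jaw": 2},{"linear": [0,0,0.0288],"delta_rot": [0,0,0],"jaw": 2},{"linear": [0,0,0.035],"delta_rot": [0,0,0],"jaw": 2},{"linear": [0,0,0.0369],"delta_rot": [0,0,0],"jaw": 2},{"linear": [0,0,0.0369],"delta_rot": [0,0,0],"jaw": 2},{"linear": [0,0,0.0369],"delta_rot": [0,0,0],"jaw": 2}]}}

```text
clock: 23.9
eef_pos: [0.4807, 0.15, 0.0192]
ee_rot: [-0.078, 0.997, -0.0, 0.0]
contact_force: [0.4, -0.4, -0.7]
finger_gap: 0.284
grip_force: 59.0
```

Scaled: -12 cm / 80 = -0.15, -11 cm / 80 = -0.1375.

{"op": "play_rows", "data": {"motion": [{"linear": [0,0,0],"delta_rot": [0,0,0],"jaw": 3.8},{"linear": [0,0,0],"delta_rot": [0,0,0],"jaw": 3.8},{"linear": [0,0,0],"delta_rot": [0,0,0],"jaw": 3.8},{"linear": [0,0,0],"delta_rot": [0,0,0],"jaw": 3.8},{"linear": [0,0,-0.025],"delta_rot": [0,0,0],"jaw": 3.8},{"linear": [0,0,-0.0625],"delta_rot": [0,0,0],"jaw": 5},{"linear": [0,0,-0.1063],"delta_rot": [0,0,0],"jaw": 6},{"linear": [0,0,-0.1375],"delta_rot": [0,0,0],"jaw": 6},{"linear": [0,0,-0.15],"delta_rot": [0,0,0],"jaw": 6},{"linear": [0,0,-0.15],"delta_rot": [0,0,0],"jaw": 6},{"linear": [0,0,-0.15],"delta_rot": [0,0,0],"jaw": 6}]}}

```text
clock: 25.0
eef_pos: [0.4798, 0.15, 0.1376]
ee_rot: [-0.078, 0.997, 0.0, -0.001]
contact_force: [1.2, 0.9, -1.1]
finger_gap: 0.698
grip_force: 0.0
```

```bash
python3 - <<'E'
from h import *
go((.6578,.1149,.13,99),(.6578,.1149,.012,99))
f=cams.grab_frame("top"); g=f["pixels"]; print(proj(f,[[.6578,.1149,.046]]))
cv2.imwrite("pics/t2.png",cv2.resize(g[170:310,170:390,::-1],None,fx=3.6,fy=3.6,interpolation=2))
E
```

```text
t 25.0 p [0.4798 0.15   0.1376] gap 5.96 F [ 1.2  0.9 -1.1]
[-17.04  -6.23   0.73] [ 0.  -0.1 -0.1]
[-17.06  -6.23  12.53] [ 0.  -0.1 -0.1]
[[246.56829861 186.85862665]]
```

View pics/t2.png

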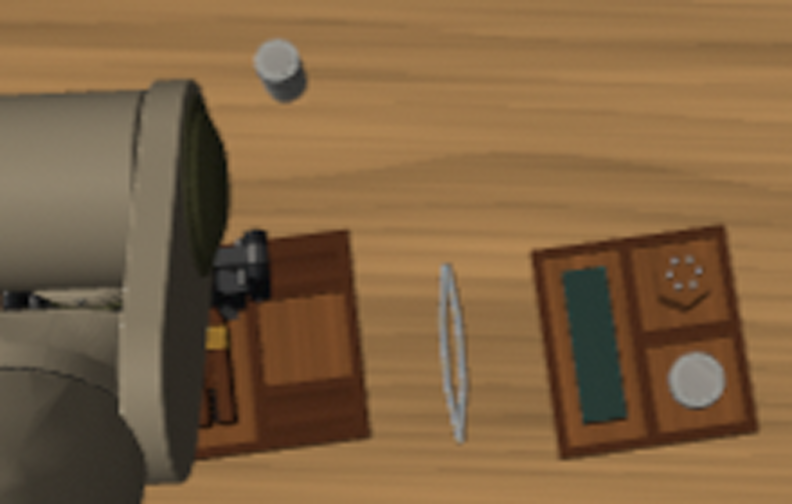

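Scaled: -17 cm / 80 = -0.2125, -16.2 cm / 80 = -0.2025.

{"op": "play_rows", "data": {"motion": [{"linear": [-0.025,-0.0088,0],"delta_rot": [0,0,0],"jaw": 6.5},{"linear": [-0.0688,-0.025,0],"delta_rot": [0,0,0],"jaw": 6.5},{"linear": [-0.1188,-0.0438,0],"delta_rot": [0,0,0],"jaw": 6.5},{"linear": [-0.1688,-0.0613,0],"delta_rot": [0,0,0],"jaw": 6.5},{"linear": [-0.2025,-0.075,0],"delta_rot": [0,0,0],"jaw": 6.5},{"linear": [-0.2125,-0.0775,0.0125],"delta_rot": [0,0,0],"jaw": 6.5},{"linear": [-0.2125,-0.0775,0.0375],"delta_rot": [0,0,0],"jaw": 6.5},{"linear": [-0.2125,-0.0775,0.0625],"delta_rot": [0,0,0],"jaw": 6.5},{"linear": [-0.2125,-0.0775,0.075],"delta_rot": [0,0,0],"jaw": 6.5},{"linear": [-0.2125,-0.0775,0.075],"delta_rot": [0,0,0],"jaw": 6.5},{"linear": [-0.2125,-0.0775,0.075],"delta_rot": [0,0,0],"jaw": 6.5}]}}

```text
clock: 26.15
eef_pos: [0.658, 0.1153, 0.0791]
ee_rot: [-0.078, 0.997, -0.0, 0.0]
contact_force: [0.2, 0.6, 0.9]
finger_gap: 0.76
grip_force: 0.0
```

Scaled: 6.5 cm / 80 = 0.0813, 5.7 cm / 80 = 0.0713.

{"op": "play_rows", "data": {"motion": [{"linear": [0,0,0.025],"delta_rot": [0,0,0],"jaw": 6.5},{"linear": [0,0,0.05],"delta_rot": [0,0,0],"jaw": 6.5},{"linear": [0,0,0.0713],"delta_rot": [0,0,0],"jaw": 6.5},{"linear": [0,0,0.0813],"delta_rot": [0,0,0],"jaw": 6.5},{"linear": [0,0,0.0813],"delta_rot": [0,0,0],"jaw": 6.5},{"linear": [0,0,0.0813],"delta_rot": [0,0,0],"jaw": 2.4},{"linear": [0,0,0.0813],"delta_rot": [0,0,0],"jaw": 2.4},{"linear": [0,0,0.0813],"delta_rot": [0,0,0],"jaw": 2.4},{"linear": [0,0,0.0813],"delta_rot": [0,0,0],"jaw": 2.4},{"linear": [0,0,0.0813],"delta_rot": [0,0,0],"jaw": 2.4},{"linear": [0,0,0.0813],"delta_rot": [0,0,0],"jaw": 2.4}]}}

```text
clock: 27.25
eef_pos: [0.6586, 0.1152, 0.0151]
ee_rot: [-0.078, 0.997, -0.0, 0.001]
contact_force: [-0.8, 0.1, 5.4]
finger_gap: 0.297
grip_force: 58.8
```

```bash
python3 -c "
from h import *
go((.4900,.0915,.1,99),(.49,.0915,.021,99))"
```

```text
t 27.2 p [0.6586 0.1152 0.0151] gap 2.54 F [-0.8  0.1  5.4]
[17.    0.28 -8.52] [-0.   0.1 -0.1]
[17.02  0.28 -0.62] [-0.   0.1 -0.1]
```

Place TCP at .0151+.008=.0231, i.e. 0.8 cm above the present height.

Scaled: 17 cm / 80 = 0.2125, 16.7 cm / 80 = 0.2088.

{"op": "play_rows", "data": {"motion": [{"linear": [0,0,-0.0375],"delta_rot": [0,0,0],"jaw": 2.4},{"linear": [0,0,-0.075],"delta_rot": [0,0,0],"jaw": 2.4},{"linear": [0.0188,0,-0.1063],"delta_rot": [0,0,0],"jaw": 2.4},{"linear": [0.05,0.0013,-0.1063],"delta_rot": [0,0,0],"jaw": 2.4},{"linear": [0.0875,0.0025,-0.1063],"delta_rot": [0,0,0],"jaw": 2.4},{"linear": [0.125,0.0038,-0.1063],"delta_rot": [0,0,0],"jaw": 2.4},{"linear": [0.1625,0.0038,-0.1063],"delta_rot": [0,0,0],"jaw": 2.4},{"linear": [0.1938,0.0038,-0.1063],"delta_rot": [0,0,0],"jaw": 2.4},{"linear": [0.2088,0.0038,-0.1063],"delta_rot": [0,0,0],"jaw": 2.4},{"linear": [0.2125,0.0038,-0.1],"delta_rot": [0,0,0],"jaw": 2.4},{"linear": [0.2125,0.0038,-0.0813],"delta_rot": [0,0,0],"jaw": 2.4},{"linear": [0.2125,0.0038,-0.0625],"delta_rot": [0,0,0],"jaw": 2.4}]}}

```text
clock: 28.45
eef_pos: [0.4904, 0.0917, 0.0635]
ee_rot: [-0.078, 0.997, -0.0, 0.001]
contact_force: [-0.0, 0.8, -1.0]
finger_gap: 0.3
grip_force: 59.0
```

Scaled: 4.1 cm / 80 = 0.0513, 3.7 cm / 80 = 0.0463.

{"op": "play_rows", "data": {"motion": [{"linear": [0,0,0],"delta_rot": [0,0,0],"jaw": 2.4},{"linear": [0,0,0.0188],"delta_rot": [0,0,0],"jaw": 2.4},{"linear": [0,0,0.035],"delta_rot": [0,0,0],"jaw": 2.4},{"linear": [0,0,0.0463],"delta_rot": [0,0,0],"jaw": 2.4},{"linear": [0,0,0.0513],"delta_rot": [0,0,0],"jaw": 2.4},{"linear": [0,0,0.0513],"delta_rot": [0,0,0],"jaw": 2.4},{"linear": [0,0,0.0513],"delta_rot": [0,0,0],"jaw": 2.4}]}}

```text
clock: 29.15
eef_pos: [0.49, 0.0917, 0.0232]
ee_rot: [-0.078, 0.997, -0.0, 0.0]
contact_force: [-0.9, 0.7, 0.2]
finger_gap: 0.292
grip_force: 59.1
```

{"op": "play_rows", "data": {"motion": [{"linear": [0,0,0],"delta_rot": [0,0,0],"jaw": 4},{"linear": [0,0,0],"delta_rot": [0,0,0],"jaw": 4},{"linear": [0,0,0],"delta_rot": [0,0,0],"jaw": 4},{"linear": [0,0,0],"delta_rot": [0,0,0],"jaw": 4},{"linear": [0,0,-0.025],"delta_rot": [0,0,0],"jaw": 4},{"linear": [0,0,-0.0625],"delta_rot": [0,0,0],"jaw": 4},{"linear": [0,0,-0.1125],"delta_rot": [0,0,0],"jaw": 5},{"linear": [-0.025,-0.0375,-0.1625],"delta_rot": [0,0,0],"jaw": 5},{"linear": [-0.05,-0.075,-0.1875],"delta_rot": [0,0,0],"jaw": 5},{"linear": [-0.0625,-0.1,-0.2],"delta_rot": [0,0,0],"jaw": 5},{"linear": [-0.0625,-0.1,-0.2],"delta_rot": [0,0,0],"jaw": 5},{"linear": [-0.0625,-0.1,-0.2],"delta_rot": [0,0,0],"jaw": 5}]}}

```text
clock: 30.35
eef_pos: [0.5509, 0.0205, 0.1823]
ee_rot: [-0.078, 0.997, 0.0, -0.001]
contact_force: [-1.1, -0.2, 0.1]
finger_gap: 0.587
grip_force: 0.0
```

```bash
python3 - <<'E'
from h import *
go()
cams.grab_frame("top");f=cams.grab_frame("wrist"); cv2.imwrite("pics/w5.png",f["pixels"][:,:,::-1])
np.savez("w5.npz",intrinsics=f["intrinsics"],k1=f["k1"],pose=f["pose"])
E
```

```text
t 30.4 p [0.5509 0.0205 0.1823] gap 5.01 F [-1.1 -0.2  0.1]
```

View pics/w5.png

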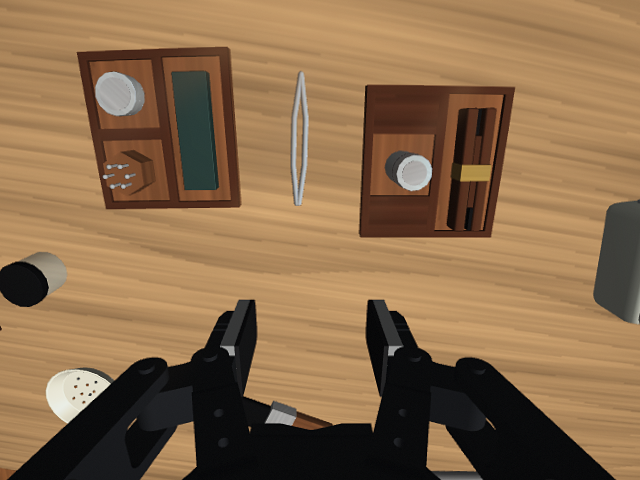

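```bash
python3 - <<'E'
from h import *
f={k:v for k,v in np.load("w5.npz").items()}
def frame(c):
    P=ray(f,c,.012)[:,:2]; x=P[3]-P[0]+P[2]-P[1]; x=-x if x[0]<0 else x; a=np.arctan2(x[1],x[0]); return P.mean(0),np.array([[np.cos(a),np.sin(a)],[-np.sin(a),np.cos(a)]])
def loc(F,uv,z): return ((F[1]@(ray(f,uv,z)[:,:2]-F[0]).T).T*1000).round(1)
F2=frame([(367,86),(514,88),(491,237),(360,236)]); F3=frame([(78,52),(230,48),(240,206),(106,208)])
print(loc(F2,[(476,107),(463,231),(472,172)],.028),loc(F2,[(412,173)],.054))
print(loc(F3,[(173,72),(207,72),(217,189),(186,191)],.020).mean(0),loc(F3,[(118,94)],.026),loc(F3,[(104,176),(121,175),(116,186),(125,165)],.046))
E
```

```text
[[-48.8  24.2]
 [ 54.9  27.2]
 [  2.9  27.9]] [[  0.5 -30.5]]
[ 0.8 31. ] [[-30.9 -27. ]] [[ 31.5 -38.4]
 [ 30.9 -24.4]
 [ 39.7 -30. ]
 [ 23.1 -19.8]]
```

```bash
python3 -c "
from h import *
print(r.close_job())"
```

```text
the job is handed in; nothing more can be done
None
```

Both kits are made up and handed in at about 30 s; the last camera check put all five items inside their recesses (clamp about 3 mm off centre, the rest about as close) and no tin was tipped, but the hand-in gave no verdict.

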